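# Lay a turned shaft on the sloped gauging rest, home against its sprung stop

## Task

Lay the steel shaft stub gently in the vee of the narrow sloping rail, thinner end downhill, and slide it down until the sprung plunger of the stop is fully pressed in and solid. Let go and leave the shaft lying at rest in the vee, still holding the plunger fully in; never strike or press it hard against the rest, and leave the other things on the bench where they are.

Things in the scene. Friction and masses are not known exactly. Their poses are not given: they have to be found in the camera images.
- shaft: Loose turned steel shaft stub lying on the bench, 140 mm long, 0.3 to 0.65 kg. y is its long axis; origin at mid length, 13.5 mm below the axis (on the underside as it first lies; it may roll later). 27 mm thick from y = -14 to +38 mm (grip here), narrowing to the thinner end (14 mm) at y = -70 mm and to the other end (19 mm) at y = +70 mm.
- shaft_grip (a point): Point on the shaft's axis at the middle of its thick part, y = +12 mm, 82 mm from the thin end; the weight is about centred here.
- shaft_slim_end (a point): Point on the shaft's axis at the face of its thinner end (14 mm diameter). A grip with the TCP 14 mm above the shaft's axis keeps the fingertips clear of the bar under the vee.
- cradle: Gauging rest, fixed to the bench: grey base 175x84x12 mm, three ribs, and a narrow steel rail sloping at 28 degrees, lower end roughly toward the robot. Origin on the bench under the middle of the vee; x points level along the rail toward its upper end, z up. Beyond it, to the right, stands an open carton whose near flap (0.23 to 0.34 m up) reaches to x = 0.55, y = -0.13 m.
- rest: Frame of the fixed rail. x uphill along it, y level across, z square to the slope. Origin 115 mm above the bench, such that the axis of a seated shaft is this x axis (y = z = 0). The 100 degree vee runs from x = -51 to +55 mm, edges at z = -9 mm; vee and bar are under 24 mm wide, so fingers can straddle them. The shaft stays put when let go with its thick part wholly on the vee.
- stop_plunger (a joint): Travel of the stop's sprung plunger, m: 0 = out, 0.014 = fully in, solid. It moves downhill on the rest's x axis; spring 1 N at first, 2.4 N fully in; friction holds a seated shaft against it. It sits in a black block 30 mm wide below the vee, clamped anywhere along 15 mm: the tip, when out, lies between rest x = -61 and -76 mm; where is not reported, so feel for it.
- tin_of_pins: Bystander: round tin, 70 mm across, 44 mm high; origin under its centre.
- tape_measure: Bystander: tape measure 38x81x62 mm standing on the bench; origin under its centre.
- vee_block: Bystander: steel vee block 45x44x35 mm; origin under its centre.

How it is judged:
At the end, for the whole second after the job is handed in: The shaft lies at rest in the vee: axis within 4 mm of the seated line across and in height and within 4 degrees of it, thinner end downhill, holding the plunger in by at least 12.2 of its 14 mm (y of shaft_grip in the frame of rest between -0.004 and 0.004 m and z of shaft_grip in the frame of rest between -0.004 and 0.004 m and angle between the y axis of shaft and the x axis of rest, either way round below 0.07 rad and x of shaft_slim_end in the frame of rest below -0.06 m and value of joint stop_plunger above 0.0122 m and linear speed of shaft below 0.01 m/s); the robot touches nothing.
It fails at once if the shaft struck or pressed against the rest or its stop with more than 45 N (contact force between shaft and cradle above 45 N).
It fails at once if the tin of pins moved by more than 20 mm (distance of tin_of_pins from where it was at the start of the episode above 0.02 m).
It fails at once if the tape measure moved by more than 20 mm (distance of tape_measure from where it was at the start of the episode above 0.02 m).
It fails at once if the vee block moved by more than 20 mm (distance of vee_block from where it was at the start of the episode above 0.02 m).
It also fails if it takes over 42 s, if anything falls off the work surface, if the arm or the gripper's body presses on something with over 40 N, if the wrist force passes 120 N, or if a joint passes its speed limit or range.

## Robot

A 7-joint arm with a two-finger parallel gripper is mounted at the origin on a cart in front of the work surface, level with it; the furniture and walls round the work are solid. World frame = base frame: x ahead of the robot, y to its left, z up, the work surface at z = 0. Lengths are in m, angles in rad, forces in N, time in s.
With the tool pointing down it reaches from about 0.35 to 0.9 m from the base axis. Payload 8.1 kg.
Tool frame: the origin (TCP) lies between the finger pads, 19 mm behind the fingertips; this is the grasp point; z points along the fingers, y is the line along which they close (so a half turn about z gives the same grasp; the last joint's range is limited). The gripper opens to 92 mm and grips with 3 to 60 N. Pads are 19 mm wide; open, the fingers measure 130 mm over their backs; the gripper's body (75 mm by 190 mm) begins 47 mm behind the grasp point.
Start: joints at [1.042, 0.434, 0.025, 1.573, -0.012, 1.134, -0.075], TCP at [0.258, -0.569, 0.246] pointing down, gripper open.
Joint ranges: [-2.62, 2.62], [-0.44, 2.09], [-1.27, 1.32], [0.08, 2.57], [-1.32, 4.46], [0.12, 2], [-2.74, 2.74]. Speed limits (rad/s): [2.22, 2.22, 3.01, 3.01, 3.14, 3.14, 3.14].

## Interface

Orientations are given as a rotation vector (axis times angle).
In Python, from cell import arm gives the robot as it stands.
- The arm moves only by the tool carry_out, never from a script. Its arguments are lists of equal length, an entry for each row: "claw": the finger opening in cm, from 0 to 9.18; "delta_pos": the shift along the tool's x, y, z in cm, a list of three; "angular": the turn, a rotation vector about the tool's x, y, z in rad, a list of three. In form: {"claw": [claw, ...], "delta_pos": [[dx, dy, dz], ...], "angular": [[ax, ay, az], ...]}. A call has 1 to 20 rows; each row shifts and turns the commanded pose from where the row before left it, along the tool's axes as they then stand; what a row does not reach is not made up. A row lasts 1/10 s, in which the tool goes at most 50 mm and 8.59 degrees, less where a joint would pass 70% of its speed; a pose out of reach is approached as far as the arm can. A call with a gripper value outside its range is refused whole. The fingers move at their own pace and stop on an object; "force" is the grip in N (left out, the last holds). Time passes only in rows, so rows that do not move let the fingers close. It gives the time, the measured TCP pose, the force, the opening and the grip force at its end, in the units of the state.
- arm.observe(): the state, without advancing time (a new reading comes with each control period).
- arm.get_image(name): name is "scene" or "top"; returns a dict with "frame" (480x640x3 uint8, red, green, blue), "mtx" (3x3 intrinsics, pixels), "T" (4x4, takes a point from camera to world coordinates). Camera axes: x right, y down, z forward; pixel columns grow to the right and rows downward; lengths in m; the calibration is good to about 2 mm. A picture is of the moment at which its call begins. There is no depth.
- arm.sign_off(): hands the job in; it is judged then, once.
Trained networks look in a picture, given as the dict that the camera call returned (one of the last four; its "shot" number tells which), for a name from the list of things; names that differ only in an ending like _2 or _b are one class to them, and where a whole thing is asked for, a point or a joint stands for the part that bears it (a point fixed in the world has none). Each returns a list of dicts, best first, with "conf" (0 to 1); they miss things now and then, are a little off and sometimes report something else, mostly with a low value. They report only what shows in the picture. A call takes as long as a camera call.
- arm.look_for(label, picture): "centre" ([column, row] as shares, 0 to 1, of the picture: columns of its width, rows of its height, amid what is visible of it).
- arm.trace(label, picture): "region" (480x640 bool, what is visible of it) and "centre" ([column, row] as shares, 0 to 1, of the picture: columns of its width, rows of its height, amid what is visible of it).
- arm.place_of(label, picture): "centre" ([column, row] as shares, 0 to 1, of the picture: columns of its width, rows of its height: a listed point, or the origin of a listed thing).
The state is a dict: "clock": time; "joints": joint angles; "dq": joint speeds; "joint_efforts": joint torques, N m; "position": TCP position; "ee_rot": TCP orientation; "force": force on the tool from outside, world axes, zero at the start; "ft_torque": the same for the moment, N m; "width": opening from 0.0 (shut) to 1.0 (fully open); "gripper_force": force on a finger pad.
Only numpy, scipy, OpenCV 4.12 (cv2) and the standard library are available. Lean on these libraries where they do the work, as an engineer would, in place of code of your own. Each camera call takes 0.05 s, during which the arm holds its last target. There are 200 camera calls.

## Working session

There is one attempt and no reset: what is moved stays moved. The work goes in short steps, Python scripts to look and compute and a tool call to move; the robot and the scene stay as the last step left them, time stands still between calls to the robot, and variables do not carry over. Pictures are saved under pics/ and viewed, at most 10 in all, crops included, and the job is handed in when it is done.

Besides the shell and the picture viewer there is one more tool, called after "Emit:" in YAML: its name, and indented under it one key for each argument. carry_out: Moves the arm, as the interface text tells. Its arguments: {"type":"object","properties":{"claw":{"type":"array","items":{"type":"number"}},"delta_pos":{"type":"array","items":{"type":"array","items":{"type":"number"}}},"angular":{"type":"array","items":{"type":"array","items":{"type":"number"}}},"force":{"type":"number"}},"required":["claw","delta_pos","angular"]}

```bash
mkdir -p pics; ls; python3 - <<'E'
from cell import arm
import cv2,numpy as np
print(arm.observe())
for n in("scene","top"):
    p=arm.get_image(n); cv2.imwrite(f"pics/{n}0.png",p["frame"][:,:,::-1]); np.savez(f"pics/{n}.npz",mtx=p["mtx"],T=p["T"])
    print(n,p["mtx"].tolist(),p["T"].round(4).tolist())
    for l in("shaft","shaft_grip","shaft_slim_end","cradle","rest","tin_of_pins","tape_measure","vee_block"):
        print(l,[(np.round(np.array(r["centre"])*[640,480],1).tolist(),round(r["conf"],2)) for r in arm.place_of(l,p)[:2]])
E
```

```text
pics
{'clock': 0.0, 'joints': array([ 1.0423669 ,  0.43520246,  0.0250056 ,  1.57405834, -0.01159659,
        1.13404206, -0.07510151]), 'dq': array([-0.00031432, -0.00114418,  0.00248477, -0.00038158,  0.00080498,
        0.0011575 ,  0.00122501]), 'joint_efforts': array([ 6.04564520e-04, -6.67866755e+01,  9.85356309e-01, -3.14453602e+01,
       -6.04932639e-02,  4.28958668e-02,  2.07225748e-04]), 'position': array([ 0.25790856, -0.56878197,  0.24477309]), 'ee_rot': array([-3.06923067e+00, -6.63382395e-01,  7.59425647e-04]), 'force': array([ 0.20343768,  0.0421555 , -0.23421759]), 'ft_torque': array([0.0432424 , 0.04673034, 0.05961789]), 'gripper_force': 0.0, 'width': 1.0036287683137217}
scene [[622.9046315238996, 0.0, 315.43614651135], [0.0, 622.9046315238996, 236.539305975694], [0.0, 0.0, 1.0]] [[-0.9898, 0.0748, -0.121, 0.7081], [0.1415, 0.4304, -0.8915, 1.1513], [-0.0146, -0.8995, -0.4366, 0.6444], [0.0, 0.0, 0.0, 1.0]]
shaft [([329.3, 226.4], 0.56)]
shaft_grip [([324.2, 223.9], 0.74)]
shaft_slim_end [([354.7, 218.2], 0.8), ([296.0, 242.1], 0.34)]
cradle [([300.4, 297.7], 0.71)]
rest [([296.6, 244.1], 0.78)]
tin_of_pins [([262.1, 339.2], 0.82), ([368.6, 354.8], 0.27)]
tape_measure [([316.8, 359.7], 0.73)]
vee_block [([366.8, 356.4], 0.91)]
top [[540.0912016702619, 0.0, 322.01733291363206], [0.0, 540.0912016702619, 226.8216046882759], [0.0, 0.0, 1.0]] [[0.0179, -0.9928, 0.1184, 0.4056], [-0.9996, -0.0153, 0.023, 0.0027], [-0.021, -0.1187, -0.9927, 1.3247], [0.0, 0.0, 0.0, 1.0]]
shaft [([421.4, 258.6], 0.8)]
shaft_grip [([419.9, 252.6], 0.84)]
shaft_slim_end [([422.8, 285.8], 0.96)]
cradle [([295.7, 212.3], 0.67), ([291.2, 204.6], 0.3)]
rest [([289.2, 204.0], 0.65)]
tin_of_pins [([243.2, 177.5], 0.59)]
tape_measure [([292.8, 208.8], 0.63), ([213.5, 213.4], 0.6)]
vee_block [([208.9, 244.4], 0.75)]
```

View pics/scene0.png

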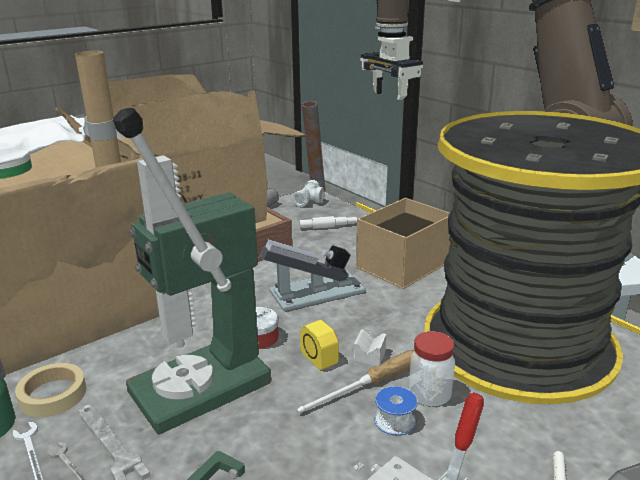

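View pics/top0.png

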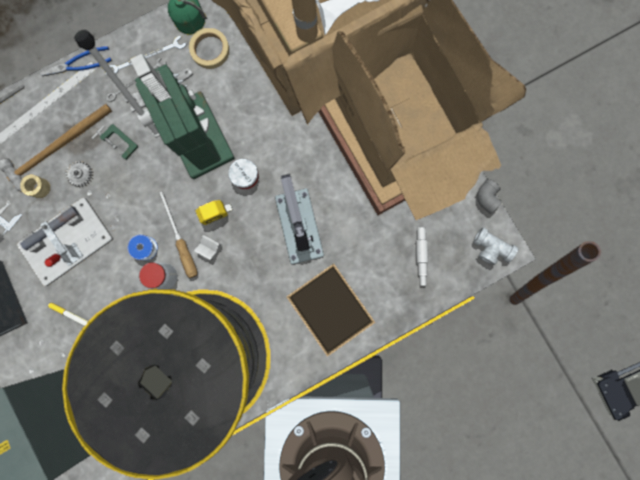

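```bash
cat > h.py <<'E'
import numpy as np,cv2
from cell import arm
def ray(p,uv):
    d=np.linalg.inv(p["mtx"])@[uv[0],uv[1],1]; return p["T"][:3,3],p["T"][:3,:3]@d
def onz(p,uv,z):
    o,d=ray(p,uv); return o+d*(z-o[2])/d[2]
def tri(pa,a,pb,b):
    A=[];y=[]
    for p,u in((pa,a),(pb,b)):
        o,d=ray(p,u); d=d/np.linalg.norm(d); P=np.eye(3)-np.outer(d,d); A.append(P); y.append(P@o)
    return np.linalg.lstsq(np.vstack(A),np.hstack(y),rcond=None)[0]
def proj(p,X):
    X=np.atleast_2d(X); c=(X-p["T"][:3,3])@p["T"][:3,:3]; q=c@p["mtx"].T; return q[:,:2]/q[:,2:]
def pt(l,p):
    r=arm.place_of(l,p); return np.array(r[0]["centre"])*[640,480] if r else None
E
python3 - <<'E'
from h import *
ps=arm.get_image("scene"); pt_=arm.get_image("top")
for l in("shaft","shaft_grip","shaft_slim_end","rest","cradle","tin_of_pins","tape_measure","vee_block"):
    a,b=pt(l,ps),pt(l,pt_)
    if a is not None and b is not None: print(l,tri(ps,a,pt_,b).round(4),onz(pt_,b,0.0135).round(4))
m=arm.trace("shaft",pt_)[0]["region"]; r=cv2.minAreaRect(np.argwhere(m)[:,::-1].astype(np.float32)); b=cv2.boxPoints(r)
print(r,[onz(pt_,u,.0135).round(4).tolist() for u in b])
A=cv2.resize(pt_["frame"][165:275,260:350],None,fx=6,fy=5.4,interpolation=cv2.INTER_CUBIC)
A=cv2.resize(pt_["frame"][165:275,260:350],None,fx=5,fy=5,interpolation=cv2.INTER_CUBIC)
B=cv2.resize(ps["frame"][200:320,250:380],None,fx=5,fy=5,interpolation=cv2.INTER_CUBIC)
cv2.imwrite("pics/ctop.png",A[:,:,::-1]);cv2.imwrite("pics/cscene.png",B[:,:,::-1])
E
```

```text
shaft [ 0.4883 -0.2014  0.0026] [ 0.4849 -0.1991  0.0135]
shaft_grip [ 0.5077 -0.2027  0.017 ] [ 0.508  -0.2032  0.0135]
shaft_slim_end [ 0.4271 -0.2164  0.0057] [ 0.4256 -0.2148  0.0135]
rest [0.6027 0.1025 0.1162] [0.6223 0.1105 0.0135]
cradle [ 0.6006  0.0985 -0.003 ] [0.5981 0.0973 0.0135]
tin_of_pins [0.6826 0.2341 0.0105] [0.6839 0.2334 0.0135]
tape_measure [0.5941 0.3051 0.0017] [0.5892 0.303  0.0135]
((422.5, 255.5), (57.0, 11.0), 90.0) [[0.5651, -0.1984, 0.0135], [0.5655, -0.2251, 0.0135], [0.4274, -0.2244, 0.0135], [0.4269, -0.198, 0.0135]]
```

View pics/ctop.png

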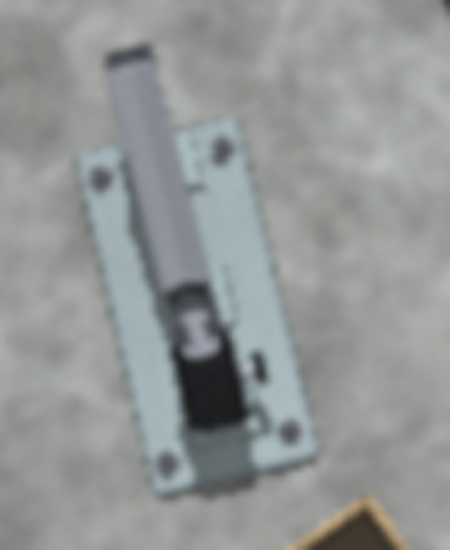

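View pics/cscene.png

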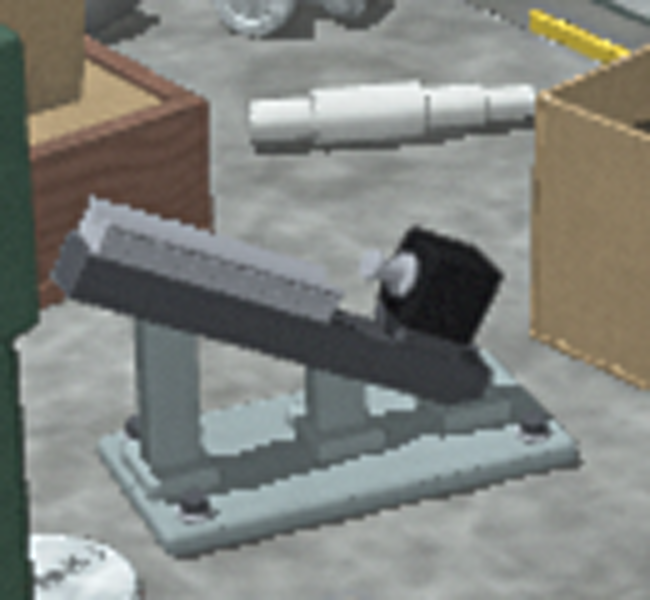

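The scene picture shows the rail with its vee's upper end at about (270,242), the black stop block at about (339,254), and the shaft behind at (328,223). The top picture shows the shaft at (422,256) with its thin end at the bottom, next to the carton flap. The cradle is at about (300,220), with its lower end toward the robot, and a cardboard box stands in front of it.

```bash
python3 - <<'E'
from h import *
from scipy.optimize import least_squares
ps=arm.get_image("scene"); pq=arm.get_image("top")
T=lambda c:np.array(c)/5+[260,165]-.4
S=lambda c:np.array(c)/5+[250,200]-.4
s,c=np.sin(np.radians(28)),np.cos(np.radians(28))
def rest(P,th,X):
    u=np.array([np.cos(th),np.sin(th),0]);v=np.array([-np.sin(th),np.cos(th),0]);z=np.array([0,0,1.])
    X=np.atleast_2d(X); R=np.c_[c*u+s*z,v,-s*u+c*z]; return [P[0],P[1],.115]+X@R.T
def vee(h): return np.array([[.055,h,-.009],[.055,-h,-.009],[-.051,h,-.009],[-.051,-h,-.009]])
def base(P,th,d):
    q=np.array([[.0875,.042],[.0875,-.042],[-.0875,-.042],[-.0875,.042]])+[d,0]
    u=np.array([np.cos(th),np.sin(th)]);v=np.array([-u[1],u[0]]); return np.c_[P+q[:,:1]*u+q[:,1:]*v,np.full(4,.012)]
tv=T([[108,66],[153,58],[163,292],[210,283]]); sv=S([[105,228],[92,198],[333,322],[343,293]]); bc=T([[80,158],[237,118],[318,452],[158,497]])
def f(p):
    P,th,h,d=p[:2],p[2],p[3],p[4]; X=rest(P,th,vee(h))
    return np.r_[(proj(pq,X)-tv),(proj(ps,X)-sv),(proj(pq,base(P,th,d))-bc)].ravel()
r=least_squares(f,[.6,.1,.2,.011,0],loss="soft_l1",x_scale=[.1,.1,.1,.01,.01]); print(r.x.round(4)); print(r.fun.reshape(-1,4).round(1))
P,th=r.x[:2],r.x[2]
print("plunger tip:")
for k in(-.061,-.076): print(k,proj(ps,rest(P,th,[k,0,0])),proj(pq,rest(P,th,[k,0,0])))
print("pipe top",tri(ps,(310,103),pq,(590,250)),"box corner",tri(ps,(360,230),pq,(289,297)), "flap", onz(pq,(417,217),.28),onz(pq,(392,178),.28))
# shaft axis points
for y in range(225,290,4):
    row=arm_row=None
m=arm.trace("shaft",pq)[0]["region"]; q=np.argwhere(m)
rows=[(q[q[:,0]==y,1].mean(),y) for y in np.unique(q[:,0])]
l=cv2.fitLine(np.array(rows,np.float32),cv2.DIST_HUBER,0,.01,.01).ravel(); print("top",l,rows[0],rows[-1])
at=lambda y:(l[2]+l[0]/l[1]*(y-l[3]),y)
a,b=onz(pq,at(rows[0][1]-.5),.0135),onz(pq,at(rows[-1][1]+.5),.0135); print(a,b,np.linalg.norm(a-b),np.arctan2(*(a-b)[[1,0]]))
m=arm.trace("shaft",ps)[0]["region"]; r2=cv2.minAreaRect(np.argwhere(m)[:,::-1].astype(np.float32)); 
print([onz(ps,u,.0135).round(4).tolist() for u in cv2.boxPoints(r2)], proj(ps,[a,b]),cv2.boxPoints(r2).tolist())
E
```

```text
[ 0.6042  0.1008  0.2561  0.0104 -0.0416]
[[-0.1  2.1 -0.1  1.5]
 [ 0.1 -0.2 -0.5 -0.6]
 [-0.3 -1.1 -1.3  0.3]
 [ 1.3 -5.8 -4.8 -4.6]
 [-1.6 -0.6  0.1 -0.6]
 [ 0.6  1.3 -1.   0.5]]
plunger tip:
-0.061 [[321.59774614 253.13002073]] [[297.89117737 226.95615593]]
-0.076 [[327.85053384 255.03584377]] [[299.40454258 232.81652861]]
pipe top [ 0.49439883 -0.50890974  0.23424995] box corner [0.43374172 0.09151808 0.12913752] flap [ 0.55224444 -0.15757649  0.28      ] [ 0.62884374 -0.10886993  0.28      ]
top [3.7283555e-02 9.9930471e-01 4.2260526e+02 2.5500000e+02] (np.float64(421.5), np.int64(227)) (np.float64(423.5), np.int64(283))
[ 0.56646179 -0.20941984  0.0135    ] [ 0.42840188 -0.21397945  0.0135    ] 0.13813518465250443 0.033014297789310046
[[0.5599, -0.2487, 0.0135], [0.4171, -0.2553, 0.0135], [0.4285, -0.1855, 0.0135], [0.5654, -0.1802, 0.0135]] [[297.57449594 224.63680976]
 [353.32219558 219.78298327]] [[298.35247802734375, 217.8770751953125], [354.52459716796875, 212.7705078125], [355.598388671875, 224.58197021484375], [299.42626953125, 229.68853759765625]]
```

```bash
cat >> h.py <<'E'
from scipy.spatial.transform import Rotation as Ro
def tool(yaw,tilt): return Ro.from_euler("z",yaw)*Ro.from_euler("x",np.pi)*Ro.from_euler("y",tilt)
def togo(p,yaw,tilt,cur=None):
    "turn first (rv in tool axes), then shift in the new axes, cm"
    st=arm.observe(); P,R=st["position"],Ro.from_rotvec(st["ee_rot"]); G=tool(yaw,tilt)
    print("turn",(R.inv()*G).as_rotvec().round(4),"shift after turn",(G.inv().apply(np.array(p)-P)*100).round(2),"shift now",(R.inv().apply(np.array(p)-P)*100).round(2))
def st():
    s=arm.observe(); print(round(s["clock"],2),s["position"].round(4),s["force"].round(2),s["width"],s["gripper_force"])
E
python3 - <<'E'
from h import *
from scipy.optimize import least_squares
pq=arm.get_image("top");ps=arm.get_image("scene")
s,c=np.sin(np.radians(28)),np.cos(np.radians(28))
def rest(P,th,X):
    u=np.array([np.cos(th),np.sin(th),0]);v=np.array([-np.sin(th),np.cos(th),0]);z=np.array([0,0,1.])
    return [P[0],P[1],.115]+np.atleast_2d(X)@np.c_[c*u+s*z,v,-s*u+c*z].T
h=.0104;V=np.array([[.055,h,-.009],[.055,-h,-.009],[-.051,h,-.009],[-.051,-h,-.009]])
tv=np.array([[108,66],[153,58],[163,292],[210,283]])/5+[259.6,164.6]; sv=np.array([[105,228],[92,198],[335,298],[325,271]])/5+[249.6,199.6]
for w in(0,1):
    f=lambda p:np.r_[proj(pq,rest(p[:2],p[2],V))-tv,w*(proj(ps,rest(p[:2],p[2],V))-sv)].ravel()
    r=least_squares(f,[.6,.1,.2],x_scale=.1); print(r.x.round(4),r.fun.round(1))
togo([.475,-.2113,.13],.033,.15)
E
```

```text
[0.6058 0.1006 0.245 ] [ 0.3  1.3  0.3  0.8  0.  -0.9 -0.6 -1.2 -0.  -0.  -0.   0.   0.  -0.
 -0.  -0. ]
[0.6043 0.1012 0.2433] [ 0.   1.9  0.   1.4 -0.3 -0.3 -0.9 -0.5 -0.5 -1.1 -1.4  0.3  0.9 -0.8
 -1.1  0. ]
turn [-0.0294  0.1481  0.3919] shift after turn [ 20.87 -35.06  14.84] shift now [ 34.53 -23.64  11.55]
```

Emit:
carry_out:
  claw: [6, 6, 6, 6, 6, 6, 6, 6, 6, 6, 6, 6, 6, 6, 6, 6, 6]
  delta_pos:
    - [0, 0, 0]
    - [0, 0, 0]
    - [0, 0, 0]
    - [0, 0, 0]
    - [1.74, -2.92, 1.24]
    - [1.74, -2.92, 1.24]
    - [1.74, -2.92, 1.24]
    - [1.74, -2.92, 1.24]
    - [1.74, -2.92, 1.24]
    - [1.74, -2.92, 1.24]
    - [1.74, -2.92, 1.24]
    - [1.74, -2.92, 1.24]
    - [1.74, -2.92, 1.24]
    - [1.74, -2.92, 1.24]
    - [1.74, -2.92, 1.24]
    - [1.74, -2.92, 1.24]
    - [0, 0, 0]
  angular:
    - [-0.0074, 0.037, 0.098]
    - [-0.0074, 0.037, 0.098]
    - [-0.0074, 0.037, 0.098]
    - [-0.0074, 0.037, 0.098]
    - [0, 0, 0]
    - [0, 0, 0]
    - [0, 0, 0]
    - [0, 0, 0]
    - [0, 0, 0]
    - [0, 0, 0]
    - [0, 0, 0]
    - [0, 0, 0]
    - [0, 0, 0]
    - [0, 0, 0]
    - [0, 0, 0]
    - [0, 0, 0]
    - [0, 0, 0]
  force: 25

```text
clock: 3.85
position: [0.4773, -0.2063, 0.1287]
ee_rot: [-3.127, -0.063, -0.235]
force: [-0.5, 0.5, 0.2]
width: 0.652
gripper_force: 0.0
```

```bash
python3 - <<'E'
from h import *
st(); togo([.5073,-.2113,.0275],.033,.15)
a=arm.get_image("top");b=arm.get_image("scene")
cv2.imwrite("pics/hov.png",np.hstack([cv2.resize(a["frame"][160:320,340:500],(400,400)),cv2.resize(b["frame"][120:280,250:410],(400,400))])[:,:,::-1])
E
```

```text
3.85 [ 0.4773 -0.2063  0.1287] [-0.52  0.47  0.23] 0.652377682718207 0.0
turn [-0.0031  0.0001  0.007 ] shift after turn [ 1.44  0.6  10.46] shift now [ 1.44  0.65 10.45]
```

View pics/hov.png

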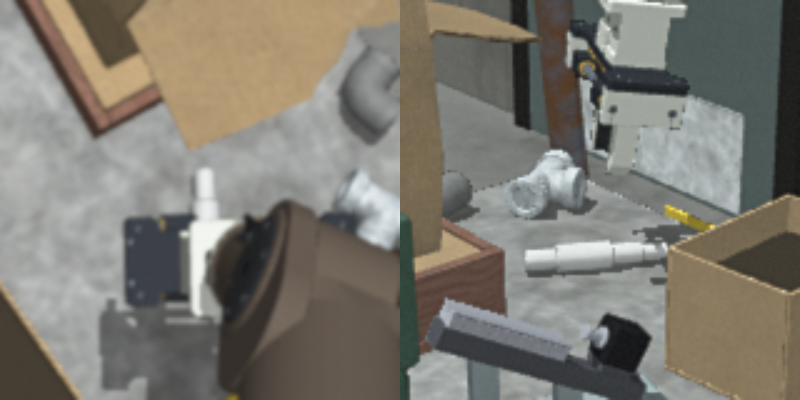

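The gripper hovers short of the shaft, clear of the carton flap (upper left panel, flap corner around (190,148)), and the pipe tee lies to the right. I'm descending now.

Emit:
carry_out:
  claw: [6, 6, 6, 6, 6, 6, 6]
  delta_pos:
    - [0.24, 0.11, 1.9]
    - [0.24, 0.11, 1.9]
    - [0.24, 0.11, 1.9]
    - [0.24, 0.11, 1.9]
    - [0.24, 0.11, 1.9]
    - [0.24, 0.1, 0.9]
    - [0, 0, 0]
  angular:
    - [0, 0, 0.007]
    - [0, 0, 0]
    - [0, 0, 0]
    - [0, 0, 0]
    - [0, 0, 0]
    - [0, 0, 0]
    - [0, 0, 0]

```text
clock: 4.65
position: [0.5046, -0.2182, 0.0282]
ee_rot: [-3.13, -0.038, -0.233]
force: [0.1, -0.6, 0.9]
width: 0.652
gripper_force: 0.0
```

```bash
python3 - <<'E'
from h import *
st(); togo([.5073,-.2113,.0275],.033,.15)
E
```

```text
4.65 [ 0.5046 -0.2182  0.0282] [ 0.09 -0.55  0.87] 0.6524972910083829 0.0
turn [ 0.0003  0.0013 -0.0085] shift after turn [ 0.28 -0.68  0.11] shift now [ 0.28 -0.68  0.11]
```

Emit:
carry_out:
  claw: [6, 6, 6]
  delta_pos:
    - [0.28, -0.6, 0.08]
    - [0, 0, 0]
    - [0, 0, 0]
  angular:
    - [0, 0, -0.005]
    - [0, 0, 0]
    - [0, 0, 0]

```text
clock: 4.95
position: [0.5083, -0.2109, 0.0293]
ee_rot: [-3.13, -0.05, -0.237]
force: [-0.5, -0.5, 0.5]
width: 0.654
gripper_force: 0.0
```

```bash
python3 - <<'E'
from h import *
st(); togo([.5073,-.2113,.0275],.033,.15)
E
```

```text
4.95 [ 0.5083 -0.2109  0.0293] [-0.53 -0.47  0.51] 0.6536133643788111 0.0
turn [ 0.0006 -0.0012 -0.0013] shift after turn [-0.12  0.04  0.17] shift now [-0.12  0.04  0.17]
```

Emit:
carry_out:
  claw: [6, 4, 2, 2, 2, 2, 2, 2, 2]
  delta_pos:
    - [-0.1, 0, 0.15]
    - [0, 0, 0]
    - [0, 0, 0]
    - [0, 0, 0]
    - [0, 0, 0]
    - [0, 0, 0]
    - [0, 0, 0]
    - [0, 0, 0]
    - [0, 0, 0]
  angular:
    - [0, 0, 0]
    - [0, 0, 0]
    - [0, 0, 0]
    - [0, 0, 0]
    - [0, 0, 0]
    - [0, 0, 0]
    - [0, 0, 0]
    - [0, 0, 0]
    - [0, 0, 0]
  force: 35

```text
clock: 5.85
position: [0.5071, -0.2111, 0.0269]
ee_rot: [-3.13, -0.048, -0.235]
force: [-0.3, 0.6, 0.3]
width: 0.276
gripper_force: 35.0
```

```bash
python3 - <<'E'
from h import *
st(); togo([.45,-.2113,.17],.033,.15)
E
```

```text
5.85 [ 0.5071 -0.2111  0.0269] [-0.33  0.59  0.29] 0.2760745041820058 34.996014442294836
turn [ 0.0003 -0.     -0.002 ] shift after turn [ -3.5   -0.17 -15.  ] shift now [ -3.5   -0.16 -15.  ]
```

Emit:
carry_out:
  claw: [2, 2, 2, 2, 2, 2, 2, 2, 2, 2]
  delta_pos:
    - [-0.1, 0, -0.5]
    - [-0.3, 0, -1.5]
    - [-0.5, 0, -2]
    - [-0.5, 0, -2]
    - [-0.5, 0, -2]
    - [-0.5, 0, -2]
    - [-0.5, 0, -2]
    - [-0.5, 0, -2]
    - [-0.5, 0, -1]
    - [0, 0, 0]
  angular:
    - [0, 0, 0]
    - [0, 0, 0]
    - [0, 0, 0]
    - [0, 0, 0]
    - [0, 0, 0]
    - [0, 0, 0]
    - [0, 0, 0]
    - [0, 0, 0]
    - [0, 0, 0]
    - [0, 0, 0]

```text
clock: 6.85
position: [0.4456, -0.2132, 0.1702]
ee_rot: [-3.131, -0.048, -0.237]
force: [-0.1, 0.1, -3.6]
width: 0.277
gripper_force: 35.0
```

```bash
cat >> h.py <<'E'
P0=np.array([.6045,.101,.115]);YAW=.247;A=np.radians(28)
RR=Ro.from_euler("z",YAW)*Ro.from_euler("y",-A)   # rest frame
Rg=Ro.from_rotvec([-3.13,-.048,-.235]); g=Rg.inv().apply(np.array([.5094,-.2113,.0135])-[.5071,-.2111,.0269])
def goal(X,slip=0.): # TCP for shaft grip at rest X
    G=tool(YAW,.15+A+slip); return P0+RR.apply(X)-G.apply(g)
def cur(): # where grip point is in rest frame
    s=arm.observe(); R=Ro.from_rotvec(s["ee_rot"]); return RR.inv().apply(s["position"]+R.apply(g)-P0)
E
python3 - <<'E'
from h import *
st(); print(g,goal([.026,0,.05])); togo(goal([.026,0,.05]),YAW,.15+A)
a=arm.get_image("top");b=arm.get_image("scene")
for p in(a,b):
    r=[arm.place_of(l,p) for l in("shaft_grip","shaft_slim_end")]
    print([ (np.array(q[0]["centre"])*[640,480]).round(1).tolist()+[q[0]["conf"]] for q in r if q])
    s=arm.observe();R=Ro.from_rotvec(s["ee_rot"]);ax=R.apply([np.cos(.15),0,np.sin(.15)])
    G=s["position"]+R.apply(g);print("pred",proj(p,[G,G-.082*ax]).round(1),ax.round(3))
E
```

```text
6.85 [ 0.4456 -0.2132  0.1702] [-0.15  0.06 -3.6 ] 0.27666316488537 34.99558878131211
[0.0002662  0.00027206 0.0135921 ] [0.59586804 0.09910404 0.18210772]
turn [ 0.0847  0.4859 -0.2017] shift after turn [ 18.54 -26.61  12.29] shift now [ 15.97 -30.76   1.21]
[[436.3, 314.4, 0.75]]
pred [[434.  273.3]
 [435.5 311.9]] [ 1.     0.031 -0.001]
[[346.8, 170.6, 0.62], [374.8, 161.3, 0.97]]
pred [[345.8 165.6]
 [379.7 163.1]] [ 1.     0.031 -0.001]
```

```bash
python3 - <<'E'
from h import *
G=tool(YAW,.15+A); w=[[.4456,-.2132,.1702],[.44,-.2,.215],[.48,.05,.22],goal([.026,0,.05])]
for a,b in zip(w,w[1:]): print((G.inv().apply(np.array(b)-a)*100).round(2))
E
```

```text
[ 2.49 -1.42 -3.73]
[  8.32 -23.26   5.55]
[ 7.73 -1.93 10.46]
```

Emit:
carry_out:
  claw: [2, 2, 2, 2, 2, 2, 2, 2, 2, 2, 2, 2, 2, 2, 2, 2, 2]
  delta_pos:
    - [0.33, 0, -2.2]
    - [0.33, 0, -2.2]
    - [0, 0, 0]
    - [0, 0, 0]
    - [0, 0, 0]
    - [0, 0, 0]
    - [0, 0, 0]
    - [0, 0, 0]
    - [1.02, -3.08, 0.68]
    - [1.02, -3.08, 0.68]
    - [1.02, -3.08, 0.68]
    - [1.02, -3.08, 0.68]
    - [1.02, -3.08, 0.68]
    - [1.02, -3.08, 0.68]
    - [1.02, -3.08, 0.68]
    - [1.02, -3.08, 0.68]
    - [0, 0, 0]
  angular:
    - [0, 0, 0]
    - [0, 0, 0]
    - [0.0141, 0.081, -0.0336]
    - [0.0141, 0.081, -0.0336]
    - [0.0141, 0.081, -0.0336]
    - [0.0141, 0.081, -0.0336]
    - [0.0141, 0.081, -0.0336]
    - [0.0141, 0.081, -0.0336]
    - [0, 0, 0]
    - [0, 0, 0]
    - [0, 0, 0]
    - [0, 0, 0]
    - [0, 0, 0]
    - [0, 0, 0]
    - [0, 0, 0]
    - [0, 0, 0]
    - [0, 0, 0]

```text
clock: 8.85
position: [0.4799, 0.0268, 0.2142]
ee_rot: [-2.917, -0.338, -0.873]
force: [0.3, -0.8, -4.1]
width: 0.279
gripper_force: 35.0
```

```bash
python3 - <<'E'
from h import *
st(); togo(goal([.026,0,.05]),YAW,.15+A)
E
```

```text
8.85 [0.4799 0.0268 0.2142] [ 0.33 -0.77 -4.14] 0.27897136788624044 34.99422515742481
turn [-0.0019  0.0556 -0.0168] shift after turn [ 8.54 -4.17 10.33] shift now [ 9.03 -4.3   9.85]
```

Emit:
carry_out:
  claw: [2, 2, 2, 2, 2, 2, 2, 2, 2]
  delta_pos:
    - [0, 0, 0]
    - [1.42, -0.7, 1.72]
    - [1.42, -0.7, 1.72]
    - [1.42, -0.7, 1.72]
    - [1.42, -0.7, 1.72]
    - [1.42, -0.7, 1.72]
    - [1.42, -0.7, 1.72]
    - [0, 0, 0]
    - [0, 0, 0]
  angular:
    - [-0.002, 0.054, -0.0165]
    - [0, 0, 0]
    - [0, 0, 0]
    - [0, 0, 0]
    - [0, 0, 0]
    - [0, 0, 0]
    - [0, 0, 0]
    - [0, 0, 0]
    - [0, 0, 0]

```text
clock: 9.75
position: [0.5695, 0.0795, 0.1879]
ee_rot: [-2.9, -0.343, -0.89]
force: [-0.3, -0.9, -4.1]
width: 0.281
gripper_force: 35.0
```

```bash
python3 - <<'E'
from h import *
st(); print(cur()); togo(goal([.026,0,.05]),YAW,.15+A)
a=arm.get_image("top");b=arm.get_image("scene")
f=b["frame"].copy()
s=arm.observe();R=Ro.from_rotvec(s["ee_rot"]);ax=R.apply([np.cos(.15),0,np.sin(.15)]);G=s["position"]+R.apply(g)
E=lambda p:proj(p,[G-.082*ax,G+.058*ax])
for p in(a,b): print(E(p).round(1))
vis=[]
for p,(x,y) in((a,(240,150)),(b,(220,160))):
    k=cv2.resize(p["frame"][y:y+120,x:x+120],(400,400),interpolation=cv2.INTER_CUBIC)
    for u in E(p): cv2.circle(k,tuple(((u-[x,y]+.5)*400/120).astype(int).tolist()),2,(255,0,0),-1)
    vis.append(k)
cv2.imwrite("pics/hov2.png",np.hstack(vis)[:,:,::-1])
E
```

```text
9.75 [0.5695 0.0795 0.1879] [-0.26 -0.89 -4.15] 0.28113377870022355 34.99275550246239
[ 0.00140888 -0.01238758  0.0692744 ]
turn [-0.0117  0.0408 -0.0153] shift after turn [ 2.09 -1.25  2.27] shift now [ 2.16 -1.26  2.2 ]
[[306.3 245.5]
 [292.5 184.9]]
[[343.5 220.6]
 [280.8 201.7]]
```

View pics/hov2.png

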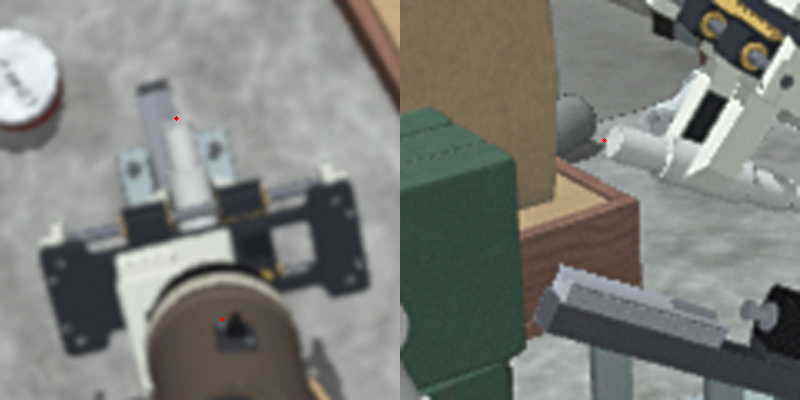

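The scene panel shows the shaft over the rail, tilted roughly parallel to it, with its upper end at (610,140) matching my prediction. The plunger is at (765,312) and the other bystanders are undisturbed.

Emit:
carry_out:
  claw: [2, 2, 2, 2, 2, 2, 2]
  delta_pos:
    - [0, 0, 0]
    - [0, 0, 0]
    - [0.7, -0.42, 0.76]
    - [0.7, -0.42, 0.76]
    - [0.7, -0.42, 0.76]
    - [0, 0, 0]
    - [0, 0, 0]
  angular:
    - [-0.006, 0.02, -0.0075]
    - [-0.006, 0.02, -0.0075]
    - [0, 0, 0]
    - [0, 0, 0]
    - [0, 0, 0]
    - [0, 0, 0]
    - [0, 0, 0]

```text
clock: 10.55
position: [0.5981, 0.0994, 0.1915]
ee_rot: [-2.896, -0.359, -0.933]
force: [0.4, 0.1, -3.9]
width: 0.279
gripper_force: 35.0
```

```bash
python3 - <<'E'
from h import *
st(); print(cur(),arm.observe()["joints"].round(3)); togo(goal([.026,0,.025]),YAW,.15+A)
E
```

```text
10.55 [0.5981 0.0994 0.1915] [ 0.36  0.12 -3.87] 0.2790177512011254 34.99301184900105
[ 0.03219705 -0.0002622   0.05715923] [-0.599  0.248  0.416  2.257 -1.316  0.117 -0.273]
turn [-0.0023  0.0153 -0.0011] shift after turn [-1.11 -0.03  3.09] shift now [-1.07 -0.02  3.1 ]
```

```bash
python3 - <<'E'
from h import *
togo(goal([.026,0,.05],-.11),YAW,.04+A)
togo(goal([.026,0,.015],-.11),YAW,.04+A)
E
```

```text
turn [-0.0023 -0.0947 -0.001 ] shift after turn [-0.52 -0.03  0.68] shift now [-0.58 -0.03  0.63]
turn [-0.0023 -0.0947 -0.001 ] shift after turn [-0.66 -0.03  4.18] shift now [-1.05 -0.02  4.1 ]
```

Emit:
carry_out:
  claw: [2, 2, 2, 2, 2, 2, 2]
  delta_pos:
    - [0, 0, 0]
    - [0, 0, 0]
    - [-0.2, 0, 0.2]
    - [-0.2, 0, 0.4]
    - [-0.2, 0, 0.5]
    - [0, 0, 0]
    - [0, 0, 0]
  angular:
    - [0, -0.047, 0]
    - [0, -0.047, 0]
    - [0, 0, 0]
    - [0, 0, 0]
    - [0, 0, 0]
    - [0, 0, 0]
    - [0, 0, 0]

```text
clock: 11.25
position: [0.5987, 0.0998, 0.1789]
ee_rot: [-2.939, -0.364, -0.811]
force: [0.1, -0.2, -3.4]
width: 0.277
gripper_force: 35.0
```

```bash
python3 - <<'E'
from h import *
st(); print(cur(),arm.observe()["joints"].round(3)); togo(goal([.026,0,.015],-.11),YAW,.04+A)
E
```

```text
11.25 [0.5987 0.0998 0.1789] [ 0.06 -0.17 -3.45] 0.27656208092824014 34.99353725463152
[2.57140733e-02 2.03186743e-05 4.56737899e-02] [-0.794  0.311  0.679  2.213 -1.049  0.262 -0.547]
turn [-0.005  -0.0107 -0.0019] shift after turn [-0.08 -0.    3.07] shift now [-0.11  0.01  3.06]
```

Emit:
carry_out:
  claw: [2, 2, 2, 2, 2, 2, 2]
  delta_pos:
    - [-0.02, 0, 0.6]
    - [-0.02, 0, 0.6]
    - [-0.02, 0, 0.6]
    - [-0.02, 0, 0.6]
    - [-0.02, 0, 0.4]
    - [0, 0, 0]
    - [0, 0, 0]
  angular:
    - [0, 0, 0]
    - [0, 0, 0]
    - [0, 0, 0]
    - [0, 0, 0]
    - [0, 0, 0]
    - [0, 0, 0]
    - [0, 0, 0]

```text
clock: 11.95
position: [0.6123, 0.1034, 0.1549]
ee_rot: [-2.939, -0.365, -0.812]
force: [-0.3, -0.5, -2.6]
width: 0.281
gripper_force: 35.0
```

```bash
python3 - <<'E'
from h import *
st(); print(cur(),arm.observe()["joints"].round(3)); togo(goal([.026,0,.0],-.11),YAW,.04+A)
a=arm.get_image("top");b=arm.get_image("scene")
vis=[cv2.resize(p["frame"][y:y+120,x:x+120],(400,400),interpolation=cv2.INTER_CUBIC) for p,(x,y) in((a,(240,150)),(b,(240,170)))]
cv2.imwrite("pics/near.png",np.hstack(vis)[:,:,::-1])
E
```

```text
11.95 [0.6123 0.1034 0.1549] [-0.28 -0.51 -2.56] 0.28101744393193967 34.993405463173985
[0.02688587 0.00025843 0.01789378] [-0.668  0.36   0.53   2.199 -1.194  0.214 -0.409]
turn [-0.0046 -0.0111 -0.0011] shift after turn [-0.15  0.02  1.78] shift now [-0.16  0.03  1.78]
```

View pics/near.png

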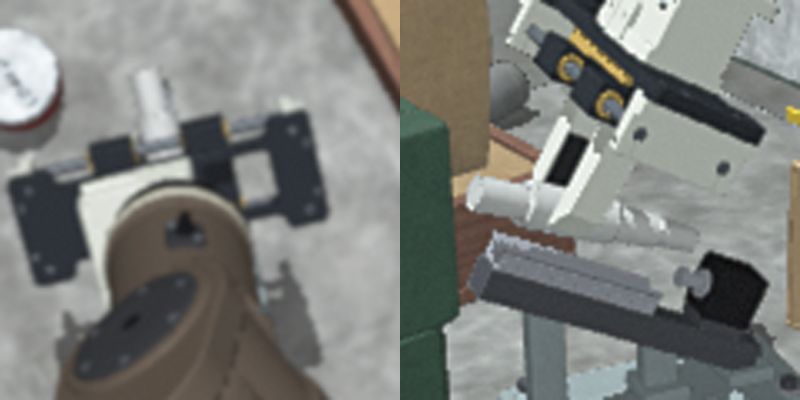

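The shaft hangs about 18 mm above the rail. Its thin end, at (695,240) in the right panel, would come down close to the plunger tip at (680,275), so I'll move uphill a little first.

Emit:
carry_out:
  claw: [2, 2, 2, 2, 2, 2]
  delta_pos:
    - [0.5, 0, 0]
    - [0, 0, 0.3]
    - [0, 0, 0.3]
    - [0, 0, 0.3]
    - [0, 0, 0.1]
    - [0, 0, 0]
  angular:
    - [0, 0, 0]
    - [0, 0, 0]
    - [0, 0, 0]
    - [0, 0, 0]
    - [0, 0, 0]
    - [0, 0, 0]
  force: 14

```text
clock: 12.65
position: [0.6214, 0.1059, 0.1485]
ee_rot: [-2.94, -0.365, -0.811]
force: [0.5, 0.3, -3.8]
width: 0.287
gripper_force: 14.0
```

```bash
python3 - <<'E'
from h import *
st(); print(cur(),arm.observe()["joints"].round(3)); togo(goal([.032,0,.0],-.11),YAW,.04+A)
E
```

```text
12.65 [0.6214 0.1059 0.1485] [ 0.55  0.3  -3.77] 0.28696938257317717 13.993104854598641
[0.03218492 0.00042208 0.00778233] [-0.639  0.381  0.497  2.181 -1.22   0.209 -0.388]
turn [-0.0046 -0.0105 -0.0009] shift after turn [-0.04  0.04  0.78] shift now [-0.04  0.04  0.78]
```

Emit:
carry_out:
  claw: [2, 2, 2, 2]
  delta_pos:
    - [0, 0, 0.15]
    - [0, 0, 0.15]
    - [0, 0, 0.1]
    - [0, 0, 0]
  angular:
    - [0, 0, 0]
    - [0, 0, 0]
    - [0, 0, 0]
    - [0, 0, 0]

```text
clock: 13.05
position: [0.6234, 0.1066, 0.1453]
ee_rot: [-2.939, -0.366, -0.812]
force: [-0.8, 0.4, -3.1]
width: 0.285
gripper_force: 14.0
```

```bash
python3 - <<'E'
from h import *
st(); print(cur())
E
```

```text
13.05 [0.6234 0.1066 0.1453] [-0.84  0.36 -3.14] 0.28475561444547853 13.993096249178052
[0.03258341 0.00058104 0.00390178]
```

Near contact; 1 mm steps now.

Emit:
carry_out:
  claw: [2, 2, 2]
  delta_pos:
    - [0, 0, 0.1]
    - [0, 0, 0.05]
    - [0, 0, 0]
  angular:
    - [0, 0, 0]
    - [0, 0, 0]
    - [0, 0, 0]

```text
clock: 13.35
position: [0.6243, 0.1064, 0.1442]
ee_rot: [-2.94, -0.365, -0.813]
force: [-1.7, -1.1, -1.0]
width: 0.281
gripper_force: 14.0
```

Emit:
carry_out:
  claw: [2, 2, 2]
  delta_pos:
    - [0, 0, 0.1]
    - [0, 0, 0.05]
    - [0, 0, 0]
  angular:
    - [0, 0, 0]
    - [0, 0, 0]
    - [0, 0, 0]

```text
clock: 13.65
position: [0.625, 0.1061, 0.1431]
ee_rot: [-2.94, -0.364, -0.813]
force: [-5.8, -3.7, 4.2]
width: 0.283
gripper_force: 14.0
```

```bash
python3 - <<'E'
from h import *
st(); print(cur())
E
```

```text
13.65 [0.625  0.1061 0.1431] [-5.81 -3.66  4.24] 0.2828112814273587 13.995280293747783
[ 0.03276021 -0.00029552  0.00134358]
```

Emit:
carry_out:
  claw: [2, 2, 2, 2, 2]
  delta_pos:
    - [0, 0, 0]
    - [0, 0, 0]
    - [0, 0, 0.1]
    - [0, 0, 0]
    - [0, 0, 0]
  angular:
    - [0, 0, 0]
    - [0, 0, 0]
    - [0, 0, 0]
    - [0, 0, 0]
    - [0, 0, 0]
  force: 6

```text
clock: 14.15
position: [0.6258, 0.1061, 0.1424]
ee_rot: [-2.94, -0.364, -0.814]
force: [-4.2, -3.3, 3.4]
width: 0.287
gripper_force: 6.0
```

```bash
python3 - <<'E'
from h import *
st(); print(cur())
a=arm.get_image("scene")
cv2.imwrite("pics/c1.png",cv2.resize(a["frame"][190:280,245:365],(800,600),interpolation=cv2.INTER_CUBIC)[:,:,::-1])
E
```

```text
14.15 [0.6258 0.1061 0.1424] [-4.16 -3.31  3.38] 0.2868503603114456 5.996245674855345
[ 0.03316599 -0.00052287  0.00035442]
```

View pics/c1.png

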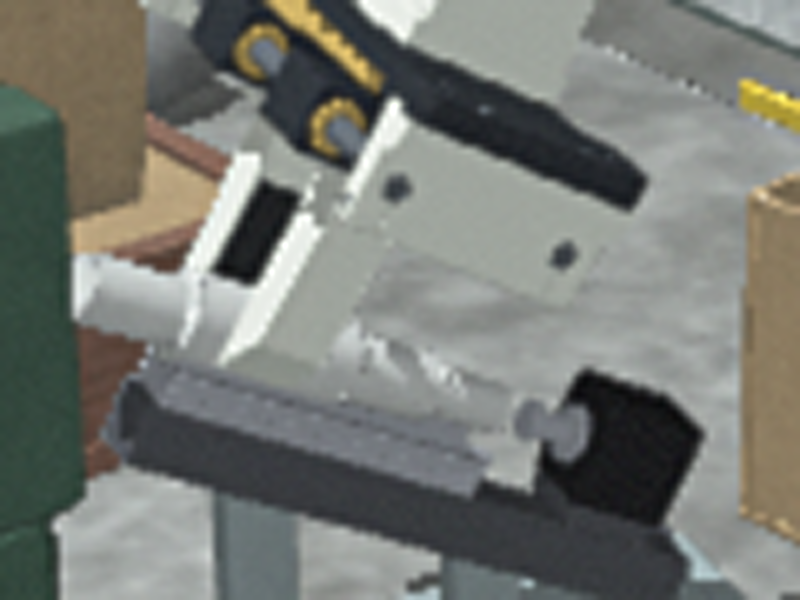

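```bash
python3 - <<'E'
from h import *
a=arm.get_image("scene")
C=lambda X:((proj(a,P0+RR.apply(np.atleast_2d(X)))-[245,190]+.5)*800/120).round(0).astype(int).tolist()
x=cur()
print("slim",C([[x[0]-.082,.0,k] for k in(-.007,.007)]),"upper",C([[x[0]+.058,0,k] for k in(-.0095,.0095)]))
for d in(0,.05,.1): print(d,"slim c",C([x[0]-.082*np.cos(d),0,x[2]+.082*np.sin(d)]),"up c",C([x[0]+.058,0,x[2]-.058*np.sin(d)]),"shoulder",C([x[0]-.026,0,.026*np.sin(d)]))
print("tip",C([[-.061,0,0],[-.076,0,0]]),"vee",C([[.055,.0104,-.009],[.055,-.0104,-.009],[-.051,.0104,-.009],[-.051,-.0104,-.009]]))
m=arm.place_of("shaft_slim_end",a);print([((np.array(q["centre"])*[640,480]-[245,190])*800/120,q["conf"]) for q in m])
m=arm.place_of("stop_plunger",a);print([((np.array(q["centre"])*[640,480]-[245,190])*800/120,q["conf"]) for q in m])
E
```

```text
slim [[469, 436], [490, 394]] upper [[44, 316], [71, 254]]
0 slim c [[480, 414]] up c [[58, 284]] shoulder [[317, 365]]
0.05 slim c [[486, 401]] up c [[54, 293]] shoulder [[319, 361]]
0.1 slim c [[491, 389]] up c [[50, 303]] shoulder [[321, 357]]
tip [[514, 425], [556, 438]] vee [[170, 364], [147, 333], [486, 459], [459, 429]]
[(array([466.72      , 380.05333333]), 0.7)]Traceback (most recent call last):
  File "<stdin>", line 9, in <module>
ValueError: it knows: cradle, rest, shaft, shaft_grip, shaft_slim_end, tape_measure, tin_of_pins, vee_block
```

The shaft touches the vee at its upper part. Its thin end, at (515,400), is about 3 mm short of the plunger tip at (517,415) and slightly high. I'm tilting the tool to lay it parallel.

Emit:
carry_out:
  claw: [2, 2, 2, 2, 2, 2, 2]
  delta_pos:
    - [0, 0, 0]
    - [0, 0, -0.1]
    - [0.2, 0, 0]
    - [0.2, 0, 0]
    - [0, 0, 0]
    - [0, 0, 0]
    - [0, 0, 0]
  angular:
    - [0, 0, 0]
    - [0, 0, 0]
    - [0, 0, 0]
    - [0, 0.02, 0]
    - [0, 0.02, 0]
    - [0, 0.02, 0]
    - [0, 0, 0]
  force: 14

```text
clock: 15.0
position: [0.6325, 0.1078, 0.1547]
ee_rot: [-2.914, -0.361, -0.875]
force: [0.6, 0.3, -2.9]
width: 0.281
gripper_force: 14.0
```

```bash
python3 - <<'E'
from h import *
st(); print(cur(),arm.observe()["joints"].round(3)); togo(goal([.032,0,.0],-.11),YAW,.04+A)
E
```

```text
15.0 [0.6325 0.1078 0.1547] [ 0.58  0.33 -2.93] 0.28105787187661885 13.980090133845806
[ 0.04565705 -0.00049424  0.00802146] [-0.479  0.363  0.291  2.176 -1.317  0.118 -0.279]
turn [-0.0063 -0.0555 -0.002 ] shift after turn [-1.32 -0.06  0.74] shift now [-1.36 -0.05  0.67]
```

Emit:
carry_out:
  claw: [2, 2, 2, 2, 2]
  delta_pos:
    - [0, 0, 0]
    - [-0.3, 0, 0]
    - [-0.3, 0, 0.2]
    - [0, 0, 0]
    - [0, 0, 0]
  angular:
    - [0, -0.015, 0]
    - [0, -0.015, 0]
    - [0, 0, 0]
    - [0, 0, 0]
    - [0, 0, 0]

```text
clock: 15.5
position: [0.6277, 0.107, 0.1488]
ee_rot: [-2.931, -0.365, -0.83]
force: [0.3, 0.3, -3.8]
width: 0.285
gripper_force: 14.0
```

```bash
python3 - <<'E'
from h import *
st(); print(cur(),arm.observe()["joints"].round(3)); togo(goal([.036,0,.0],-.11),YAW,.04+A)
E
```

```text
15.5 [0.6277 0.107  0.1488] [ 0.33  0.28 -3.8 ] 0.28463738767595204 13.980323541909456
[ 3.81651710e-02 -7.37827083e-05  5.03986680e-03] [-0.572  0.379  0.413  2.173 -1.227  0.176 -0.376]
turn [-0.0066 -0.0239 -0.0008] shift after turn [-0.2  -0.02  0.49] shift now [-0.22 -0.01  0.49]
```

Emit:
carry_out:
  claw: [2, 2, 2, 2]
  delta_pos:
    - [-0.1, 0, 0.15]
    - [0, 0, 0.15]
    - [0, 0, 0.05]
    - [0, 0, 0]
  angular:
    - [0, 0, 0]
    - [0, 0, 0]
    - [0, 0, 0]
    - [0, 0, 0]

```text
clock: 15.9
position: [0.6289, 0.1069, 0.1454]
ee_rot: [-2.931, -0.365, -0.83]
force: [-0.3, -1.1, -3.8]
width: 0.284
gripper_force: 14.0
```

Emit:
carry_out:
  claw: [2, 2, 2]
  delta_pos:
    - [0, 0, 0.08]
    - [0, 0, 0.05]
    - [0, 0, 0]
  angular:
    - [0, 0, 0]
    - [0, 0, 0]
    - [0, 0, 0]

```text
clock: 16.2
position: [0.6296, 0.107, 0.1446]
ee_rot: [-2.931, -0.365, -0.831]
force: [-0.8, -0.4, -0.2]
width: 0.287
gripper_force: 14.0
```

```bash
python3 - <<'E'
from h import *
st(); print(cur(),arm.observe()["joints"].round(3))
a=arm.get_image("scene"); R=RR
r=arm.place_of("shaft_slim_end",a);print([((np.array(q["centre"])*[640,480]-[245,190])*800/120,q["conf"]) for q in r])
m=arm.trace("shaft",a)[0]["region"];q=np.argwhere(m)[:,::-1];print(q.min(0),q.max(0),cv2.minAreaRect(q.astype(np.float32)))
cv2.imwrite("pics/c2.png",cv2.resize(a["frame"][190:280,245:365],(800,600),interpolation=cv2.INTER_CUBIC)[:,:,::-1])
E
```

```text
16.2 [0.6296 0.107  0.1446] [-0.8  -0.38 -0.16] 0.2873523661568457 13.983592819422483
[ 0.03781255 -0.00050233  0.00045139] [-0.541  0.385  0.375  2.17  -1.249  0.161 -0.353]
[(array([447.52      , 375.89333333]), 0.77)]Traceback (most recent call last):
  File "<stdin>", line 5, in <module>
IndexError: list index out of range
```

Emit:
carry_out:
  claw: [2, 2, 2, 2]
  delta_pos:
    - [0, 0, 0.03]
    - [0, 0, 0]
    - [0, 0, 0]
    - [0, 0, 0]
  angular:
    - [0, 0, 0]
    - [0, 0, 0]
    - [0, 0, 0]
    - [0, 0, 0]
  force: 4

```text
clock: 16.75
position: [0.6298, 0.107, 0.1444]
ee_rot: [-2.931, -0.365, -0.831]
force: [-3.1, -3.6, 4.5]
width: 0.288
gripper_force: 4.0
```

Emit:
carry_out:
  claw: [2.9, 3.1, 3.4, 3.8, 4.2, 4.2]
  delta_pos:
    - [0, 0, 0]
    - [0, 0, 0]
    - [0, 0, 0]
    - [0, 0, 0]
    - [0, 0, 0]
    - [0, 0, 0]
  angular:
    - [0, 0, 0]
    - [0, 0, 0]
    - [0, 0, 0]
    - [0, 0, 0]
    - [0, 0, 0]
    - [0, 0, 0]

```text
clock: 17.35
position: [0.6296, 0.1074, 0.1441]
ee_rot: [-2.931, -0.366, -0.83]
force: [-0.0, 0.1, -0.4]
width: 0.454
gripper_force: 0.0
```

```bash
python3 - <<'E'
from h import *
st(); print(cur(),arm.observe()["joints"].round(3))
a=arm.get_image("scene")
cv2.imwrite("pics/c2.png",cv2.resize(a["frame"][190:280,245:365],(800,600),interpolation=cv2.INTER_CUBIC)[:,:,::-1])
E
```

```text
17.35 [0.6296 0.1074 0.1441] [-0.    0.09 -0.42] 0.45430241061485904 0.0
[ 3.76734016e-02 -6.83462083e-05 -1.90057128e-05] [-0.54   0.386  0.373  2.17  -1.25   0.161 -0.352]
```

View pics/c2.png

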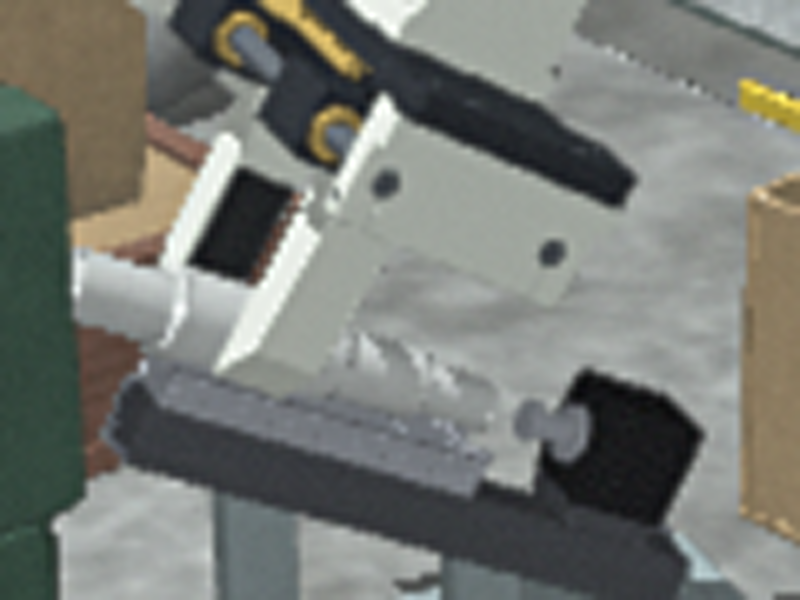

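The shaft is seated. Its thin end, at (495,405), sits about 6–8 mm short of the plunger tip at (515,415). I'll regrip with less tilt, since wrist joints 5 and 6 were near their limits.

Emit:
carry_out:
  claw: [4.2, 4.2, 4.2, 4.2, 4.2]
  delta_pos:
    - [0, 0, -0.1]
    - [-0.4, 0, 0]
    - [-0.3, 0, 0]
    - [0, 0, 0]
    - [0, 0, 0]
  angular:
    - [0, -0.05, 0]
    - [0, -0.05, 0]
    - [0, -0.05, 0]
    - [0, 0, 0]
    - [0, 0, 0]

```text
clock: 17.9
position: [0.6232, 0.106, 0.1416]
ee_rot: [-3.001, -0.376, -0.613]
force: [-0.7, 0.8, -0.3]
width: 0.455
gripper_force: 0.0
```

```bash
cat >> h.py <<'E'
def rep(t=None):
    s=arm.observe(); R=Ro.from_rotvec(s["ee_rot"]); x=RR.inv().apply(s["position"]-P0)
    print("t",round(s["clock"],2),"tcp in rest mm",(x*1e3).round(1),"F rest",RR.inv().apply(s["force"]).round(1),"rot",(RR*Ro.from_euler("x",np.pi)).inv().__mul__(R).as_rotvec().round(3),"j",s["joints"].round(3),"w",s["width"]*91.8)
    if t is not None: print("shift cm",(R.inv().apply(RR.apply(np.array(t)-x))*100).round(2))
    print("downhill 1cm in tool",R.inv().apply(RR.apply([-1,0,0])).round(3))
E
python3 -c "
from h import *
rep([.031,0,.014])"
```

```text
t 17.9 tcp in rest mm [29.6  0.3 14.4] F rest [-0.6  0.9 -0. ] rot [ 0.006 -0.085 -0.001] j [-0.805  0.471  0.755  2.08  -0.924  0.445 -0.696] w 41.77279207158178
shift cm [0.14 0.03 0.02]
downhill 1cm in tool [-0.996 -0.001  0.085]
```

Emit:
carry_out:
  claw: [3.4, 2.6, 2, 2, 2, 2, 2]
  delta_pos:
    - [0, 0, 0]
    - [0, 0, 0]
    - [0, 0, 0]
    - [0, 0, 0]
    - [0, 0, 0]
    - [0, 0, 0]
    - [0, 0, 0]
  angular:
    - [0, 0, 0]
    - [0, 0, 0]
    - [0, 0, 0]
    - [0, 0, 0]
    - [0, 0, 0]
    - [0, 0, 0]
    - [0, 0, 0]
  force: 14

```text
clock: 18.6
position: [0.6229, 0.1051, 0.1417]
ee_rot: [-3.002, -0.374, -0.611]
force: [-4.4, -3.3, 3.5]
width: 0.283
gripper_force: 14.0
```

```bash
python3 -c "
from h import *
rep()"
```

```text
t 18.6 tcp in rest mm [29.2 -0.5 14.7] F rest [-2.9 -2.2  5.5] rot [ 0.006 -0.086  0.   ] j [-0.804  0.47   0.757  2.08  -0.921  0.448 -0.698] w 25.987789481808676
downhill 1cm in tool [-0.996  0.001  0.086]
```

Emit:
carry_out:
  claw: [2, 2, 2, 2, 2, 2]
  delta_pos:
    - [-0.1, 0, 0.008]
    - [-0.1, 0, 0.008]
    - [-0.1, 0, 0.009]
    - [-0.1, 0, 0.009]
    - [-0.1, 0, 0.009]
    - [0, 0, 0]
  angular:
    - [0, 0, 0]
    - [0, 0, 0]
    - [0, 0, 0]
    - [0, 0, 0]
    - [0, 0, 0]
    - [0, 0, 0]

```text
clock: 19.2
position: [0.6191, 0.1041, 0.1396]
ee_rot: [-3.002, -0.374, -0.613]
force: [2.2, -4.3, 2.8]
width: 0.286
gripper_force: 14.0
```

```bash
python3 -c "
from h import *
rep()"
```

```text
t 19.2 tcp in rest mm [24.7 -0.5 14.7] F rest [ 2.3 -4.8  2. ] rot [ 0.006 -0.085  0.   ] j [-0.801  0.466  0.749  2.092 -0.929  0.436 -0.688] w 26.22547382053373
downhill 1cm in tool [-0.996  0.001  0.085]
```

Emit:
carry_out:
  claw: [2, 2, 2, 2, 2, 2]
  delta_pos:
    - [-0.1, 0.03, 0.009]
    - [-0.1, 0.02, 0.009]
    - [-0.1, 0, 0.009]
    - [-0.1, 0, 0.009]
    - [-0.1, 0, 0.009]
    - [0, 0, 0]
  angular:
    - [0, 0, 0]
    - [0, 0, 0]
    - [0, 0, 0]
    - [0, 0, 0]
    - [0, 0, 0]
    - [0, 0, 0]

```text
clock: 19.8
position: [0.6148, 0.103, 0.1372]
ee_rot: [-3.001, -0.375, -0.612]
force: [2.3, -3.6, 4.7]
width: 0.282
gripper_force: 14.0
```

```bash
python3 -c "
from h import *
rep()"
```

```text
t 19.8 tcp in rest mm [19.7 -0.6 14.7] F rest [ 3.4 -4.   3.5] rot [ 0.007 -0.085 -0.   ] j [-0.795  0.461  0.739  2.103 -0.937  0.426 -0.677] w 25.913071786596337
downhill 1cm in tool [-0.996  0.     0.085]
```

Emit:
carry_out:
  claw: [2, 2, 2, 2, 2, 2]
  delta_pos:
    - [-0.1, 0, 0.009]
    - [-0.1, 0, 0.009]
    - [-0.1, 0, 0.009]
    - [-0.1, 0, 0.009]
    - [0, 0, 0]
    - [0, 0, 0]
  angular:
    - [0, 0, 0]
    - [0, 0, 0]
    - [0, 0, 0]
    - [0, 0, 0]
    - [0, 0, 0]
    - [0, 0, 0]

```text
clock: 20.4
position: [0.6114, 0.1021, 0.1354]
ee_rot: [-3.001, -0.375, -0.612]
force: [1.8, -3.2, 4.7]
width: 0.287
gripper_force: 14.0
```

```bash
python3 -c "
from h import *
rep()"
```

```text
t 20.4 tcp in rest mm [15.8 -0.6 14.7] F rest [ 3.  -3.5  3.7] rot [ 0.006 -0.085 -0.   ] j [-0.792  0.458  0.732  2.113 -0.944  0.417 -0.669] w 26.31400198209182
downhill 1cm in tool [-0.996  0.     0.085]
```

Emit:
carry_out:
  claw: [2, 2, 2, 2, 2]
  delta_pos:
    - [-0.1, 0, 0.009]
    - [-0.1, 0, 0.009]
    - [-0.1, 0, 0.009]
    - [-0.1, 0, 0.009]
    - [0, 0, 0]
  angular:
    - [0, 0, 0]
    - [0, 0, 0]
    - [0, 0, 0]
    - [0, 0, 0]
    - [0, 0, 0]

```text
clock: 20.9
position: [0.6083, 0.1013, 0.1336]
ee_rot: [-3.001, -0.375, -0.613]
force: [3.7, -2.7, 4.9]
width: 0.282
gripper_force: 14.0
```

```bash
python3 -c "
from h import *
rep()"
```

```text
t 20.9 tcp in rest mm [12.1 -0.6 14.7] F rest [ 4.9 -3.5  2.9] rot [ 0.006 -0.085 -0.   ] j [-0.788  0.454  0.725  2.122 -0.951  0.408 -0.66 ] w 25.84405926781274
downhill 1cm in tool [-0.996  0.     0.085]
```

Emit:
carry_out:
  claw: [2, 2, 2, 2]
  delta_pos:
    - [-0.1, 0, 0.009]
    - [-0.1, 0, 0.009]
    - [0, 0, 0]
    - [0, 0, 0]
  angular:
    - [0, 0, 0]
    - [0, 0, 0]
    - [0, 0, 0]
    - [0, 0, 0]

```text
clock: 21.3
position: [0.6067, 0.1009, 0.1327]
ee_rot: [-3.001, -0.375, -0.613]
force: [2.4, -2.8, 4.7]
width: 0.288
gripper_force: 14.0
```

```bash
python3 -c "
from h import *
rep()"
```

```text
t 21.3 tcp in rest mm [10.2 -0.6 14.7] F rest [ 3.7 -3.3  3.4] rot [ 0.006 -0.085 -0.   ] j [-0.786  0.453  0.721  2.126 -0.954  0.404 -0.656] w 26.446635519836402
downhill 1cm in tool [-0.996  0.     0.085]
```

Emit:
carry_out:
  claw: [2, 2, 2, 2]
  delta_pos:
    - [-0.1, 0, 0.009]
    - [-0.1, 0, 0.009]
    - [0, 0, 0]
    - [0, 0, 0]
  angular:
    - [0, 0, 0]
    - [0, 0, 0]
    - [0, 0, 0]
    - [0, 0, 0]

```text
clock: 21.7
position: [0.605, 0.1005, 0.1318]
ee_rot: [-3.001, -0.375, -0.614]
force: [3.2, -3.3, 4.9]
width: 0.287
gripper_force: 14.0
```

```bash
python3 -c "
from h import *
rep()"
```

```text
t 21.7 tcp in rest mm [ 8.2 -0.6 14.7] F rest [ 4.3 -4.   3.3] rot [ 0.006 -0.085 -0.   ] j [-0.784  0.451  0.717  2.131 -0.958  0.399 -0.651] w 26.35577320424102
downhill 1cm in tool [-0.996  0.     0.085]
```

Emit:
carry_out:
  claw: [2, 2, 2, 2]
  delta_pos:
    - [-0.1, 0, 0.009]
    - [-0.1, 0, 0.009]
    - [0, 0, 0]
    - [0, 0, 0]
  angular:
    - [0, 0, 0]
    - [0, 0, 0]
    - [0, 0, 0]
    - [0, 0, 0]

```text
clock: 22.1
position: [0.6034, 0.1, 0.1309]
ee_rot: [-3.001, -0.375, -0.614]
force: [2.3, -2.9, 4.9]
width: 0.283
gripper_force: 14.0
```

```bash
python3 -c "
from h import *
rep()"
```

```text
t 22.1 tcp in rest mm [ 6.3 -0.7 14.7] F rest [ 3.6 -3.3  3.6] rot [ 0.006 -0.084  0.   ] j [-0.781  0.449  0.713  2.135 -0.961  0.394 -0.647] w 26.00578969653665
downhill 1cm in tool [-0.996  0.     0.084]
```

Emit:
carry_out:
  claw: [2, 2, 2, 2]
  delta_pos:
    - [-0.1, 0, 0.009]
    - [-0.1, 0, 0.009]
    - [0, 0, 0]
    - [0, 0, 0]
  angular:
    - [0, 0, 0]
    - [0, 0, 0]
    - [0, 0, 0]
    - [0, 0, 0]

```text
clock: 22.5
position: [0.6017, 0.0996, 0.1301]
ee_rot: [-3.001, -0.375, -0.614]
force: [4.0, -2.9, 5.4]
width: 0.29
gripper_force: 14.0
```

```bash
python3 -c "
from h import *
rep()
a=arm.get_image('scene')
cv2.imwrite('pics/c3.png',cv2.resize(a['frame'][190:280,245:365],(800,600),interpolation=cv2.INTER_CUBIC)[:,:,::-1])"
```

```text
t 22.5 tcp in rest mm [ 4.4 -0.7 14.7] F rest [ 5.4 -3.7  3.3] rot [ 0.006 -0.084  0.   ] j [-0.779  0.447  0.709  2.14  -0.965  0.39  -0.642] w 26.59953468769932
downhill 1cm in tool [-0.996  0.     0.084]
```

View pics/c3.png

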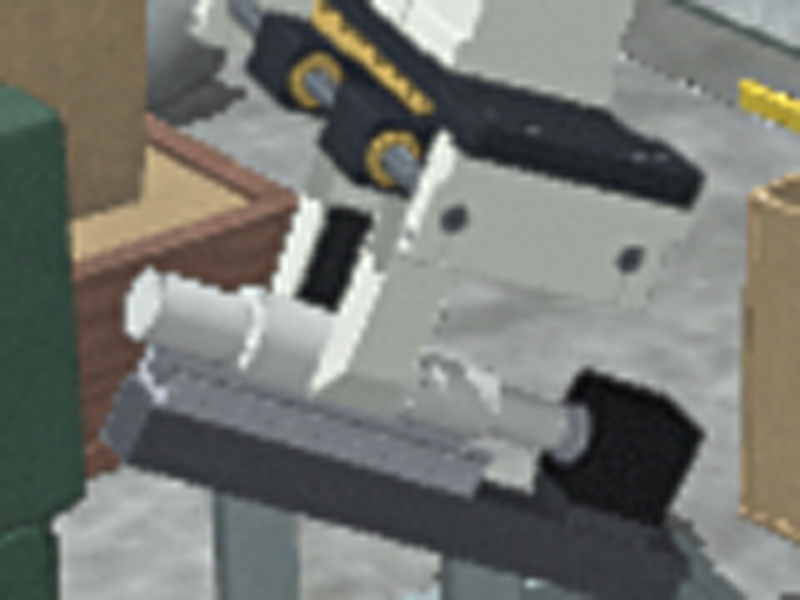

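The shaft now lies in the vee, and its thin end, at about (565,430), hides the plunger tip and is close to the stop's collar. I'll keep sliding in small steps until the force jumps.

Emit:
carry_out:
  claw: [2, 2, 2, 2]
  delta_pos:
    - [-0.1, 0, 0.009]
    - [-0.05, 0, 0.004]
    - [0, 0, 0]
    - [0, 0, 0]
  angular:
    - [0, 0, 0]
    - [0, 0, 0]
    - [0, 0, 0]
    - [0, 0, 0]

```text
clock: 22.95
position: [0.6005, 0.0993, 0.1294]
ee_rot: [-3.001, -0.375, -0.614]
force: [3.9, -3.0, 5.6]
width: 0.29
gripper_force: 14.0
```

```bash
python3 -c "
from h import *
rep()"
```

```text
t 22.95 tcp in rest mm [ 3.  -0.7 14.7] F rest [ 5.3 -3.9  3.5] rot [ 0.006 -0.084 -0.   ] j [-0.777  0.446  0.706  2.143 -0.968  0.387 -0.639] w 26.601668847202788
downhill 1cm in tool [-0.996  0.     0.084]
```

Emit:
carry_out:
  claw: [2, 2, 2, 2]
  delta_pos:
    - [-0.1, 0, 0.009]
    - [-0.05, 0, 0.004]
    - [0, 0, 0]
    - [0, 0, 0]
  angular:
    - [0, 0, 0]
    - [0, 0, 0]
    - [0, 0, 0]
    - [0, 0, 0]

```text
clock: 23.35
position: [0.5993, 0.099, 0.1287]
ee_rot: [-3.001, -0.375, -0.614]
force: [4.1, -3.6, 5.5]
width: 0.283
gripper_force: 14.0
```

```bash
python3 -c "
from h import *
rep()"
```

```text
t 23.35 tcp in rest mm [ 1.6 -0.7 14.7] F rest [ 5.3 -4.5  3.4] rot [ 0.006 -0.084 -0.   ] j [-0.776  0.445  0.703  2.147 -0.971  0.383 -0.635] w 25.98077449600165
downhill 1cm in tool [-0.996  0.     0.084]
```

```bash
cat >> h.py <<'E'
def track():
    a=arm.get_image("scene"); k=cv2.resize(a["frame"][190:280,245:365],(800,600),interpolation=cv2.INTER_CUBIC)[:,:,::-1]
    r=cv2.imread("pics/c3.png")
    for n,(x0,y0,x1,y1) in dict(upper=(122,262,240,340),block=(560,370,700,520)).items():
        s=cv2.matchTemplate(np.ascontiguousarray(k[:, :]),r[y0:y1,x0:x1],cv2.TM_CCOEFF_NORMED); _,v,_,l=cv2.minMaxLoc(s); print(n,l[0]-x0,l[1]-y0,round(v,3))
E
python3 -c "
from h import *
track()"
```

```text
upper 8 3 0.969
block 0 0 0.994
```

Emit:
carry_out:
  claw: [2, 2, 2, 2]
  delta_pos:
    - [-0.1, 0, 0.009]
    - [-0.05, 0, 0.004]
    - [0, 0, 0]
    - [0, 0, 0]
  angular:
    - [0, 0, 0]
    - [0, 0, 0]
    - [0, 0, 0]
    - [0, 0, 0]

```text
clock: 23.8
position: [0.5984, 0.0987, 0.1282]
ee_rot: [-3.001, -0.375, -0.615]
force: [4.8, -2.5, 5.6]
width: 0.288
gripper_force: 14.0
```

```bash
python3 -c "
from h import *
rep();track()"
```

```text
t 23.8 tcp in rest mm [ 0.5 -0.7 14.7] F rest [ 6.2 -3.6  3.1] rot [ 0.006 -0.083 -0.   ] j [-0.774  0.443  0.7    2.15  -0.974  0.379 -0.631] w 26.41037748415762
downhill 1cm in tool [-0.997  0.     0.083]
upper 12 4 0.965
block 0 0 0.991
```

Emit:
carry_out:
  claw: [2, 2, 2, 2]
  delta_pos:
    - [-0.1, 0, 0.009]
    - [0, 0, 0]
    - [0, 0, 0]
    - [0, 0, 0]
  angular:
    - [0, 0, 0]
    - [0, 0, 0]
    - [0, 0, 0]
    - [0, 0, 0]

```text
clock: 24.25
position: [0.5983, 0.0987, 0.1282]
ee_rot: [-3.001, -0.375, -0.617]
force: [7.5, -3.1, 4.7]
width: 0.283
gripper_force: 14.0
```

```bash
python3 -c "
from h import *
rep();track()"
```

```text
t 24.25 tcp in rest mm [ 0.4 -0.7 14.7] F rest [ 7.9 -4.8  1.1] rot [ 0.006 -0.082 -0.   ] j [-0.773  0.443  0.698  2.151 -0.976  0.377 -0.629] w 26.00819153146807
downhill 1cm in tool [-0.997 -0.     0.082]
upper 12 3 0.965
block 0 0 0.992
```

Emit:
carry_out:
  claw: [2, 2, 2, 2]
  delta_pos:
    - [-0.1, 0, 0.009]
    - [0, 0, 0]
    - [0, 0, 0]
    - [0, 0, 0]
  angular:
    - [0, 0, 0]
    - [0, 0, 0]
    - [0, 0, 0]
    - [0, 0, 0]

```text
clock: 24.7
position: [0.5982, 0.0987, 0.1282]
ee_rot: [-3.0, -0.375, -0.619]
force: [9.0, -0.5, 5.2]
width: 0.288
gripper_force: 14.0
```

```bash
python3 -c "
from h import *
rep();track()"
```

```text
t 24.7 tcp in rest mm [ 0.3 -0.7 14.8] F rest [10.  -2.6  0.6] rot [ 0.006 -0.081 -0.   ] j [-0.771  0.442  0.695  2.153 -0.978  0.374 -0.627] w 26.41227978750937
downhill 1cm in tool [-0.997 -0.     0.081]
upper 13 4 0.967
block 0 0 0.992
```

The stop is solid: the force is rising with no further travel. Releasing and backing away along the fingers.

Emit:
carry_out:
  claw: [3, 3.5, 4.5, 6, 6, 6]
  delta_pos:
    - [0, 0, 0]
    - [0, 0, 0]
    - [0, 0, 0]
    - [0, 0, 0]
    - [0, 0, 0]
    - [0, 0, 0]
  angular:
    - [0, 0, 0]
    - [0, 0, 0]
    - [0, 0, 0]
    - [0, 0, 0]
    - [0, 0, 0]
    - [0, 0, 0]

```text
clock: 25.35
position: [0.595, 0.0983, 0.1261]
ee_rot: [-3.002, -0.375, -0.611]
force: [-0.3, -0.1, -0.7]
width: 0.644
gripper_force: 0.0
```

```bash
python3 -c "
from h import *
rep();track()"
```

```text
t 25.35 tcp in rest mm [-3.5 -0.3 14.5] F rest [-0.6  0.  -0.5] rot [ 0.007 -0.087 -0.   ] j [-0.771  0.442  0.695  2.156 -0.977  0.376 -0.627] w 59.139947169868556
downhill 1cm in tool [-0.996  0.     0.087]
upper 12 3 0.961
block 0 0 0.984
```

Emit:
carry_out:
  claw: [6, 6, 6, 6, 6, 6, 6]
  delta_pos:
    - [0, 0, -0.5]
    - [0, 0, -1]
    - [0, 0, -1.5]
    - [0, 0, -1.5]
    - [0, 0, -1.5]
    - [0, 0, -1.5]
    - [0, 0, 0]
  angular:
    - [0, 0, 0]
    - [0, 0, 0]
    - [0, 0, 0]
    - [0, 0, 0]
    - [0, 0, 0]
    - [0, 0, 0]
    - [0, 0, 0]

```text
clock: 26.1
position: [0.5671, 0.0905, 0.1969]
ee_rot: [-3.0, -0.375, -0.614]
force: [1.0, -0.7, -0.5]
width: 0.652
gripper_force: 0.0
```

```bash
python3 -c "
from h import *
rep();track()
a=arm.get_image('scene');r=arm.trace('shaft',a)
for q in r[:2]:
    p=np.argwhere(q['region'])[:,::-1];print(q['conf'],p.min(0),p.max(0),cv2.minAreaRect(p.astype(np.float32)))
X=lambda x:proj(a,P0+RR.apply([x,0,0])).round(1)
print('ends if slim at -76:',X(-.076),X(.064))
"
```

```text
t 26.1 tcp in rest mm [ 4.2 -1.1 90.5] F rest [ 0.5 -0.9 -0.9] rot [ 0.007 -0.084  0.   ] j [-1.017  0.31   0.975  2.16  -0.711  0.492 -0.857] w 59.81497820561146
downhill 1cm in tool [-0.996  0.001  0.084]
upper 12 3 0.961
block 1 -1 0.966
0.98 [265 231] [331 256] ((298.1697692871094, 244.10092163085938), (68.00566864013672, 13.505351066589355), 16.699243545532227)
ends if slim at -76: [[327.8 255.2]] [[266.  236.2]]
```

```bash
python3 -c "
from h import *
print(arm.sign_off())"
```

```text
the job is handed in; nothing more can be done
None
```

The shaft lies at rest in the vee, thin end downhill, pressed against the stop until it went solid. It did not shift when I let go, the gripper is clear, and the job was handed in at about 26 s (no verdict came back).

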